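# Finish packing a gift carton, labels to the front

## Task

Finish packing the gift carton: stand the square tin and the slim box in it, upright on its floor in one row with the box that is already there, so that all three fit and every label faces squarely out over the carton's low front wall. Set the pieces down rather than dropping them, and leave the other things on the counter where they are.

Things in the scene. Friction and masses are not known exactly. Their poses are not given: they have to be found in the camera images.
- carton: open-topped cardboard gift carton, fixed to the counter. Inside 66 mm deep (its x) by 175 mm wide (its y); walls 4 mm thick, floor 4 mm thick. Origin: centre of its underside. Its +x axis points out through the low front wall (16 mm high); the back and both end walls are 45 mm high (heights from the counter). The three pieces stand side by side along its y, which leaves 15 mm to spare in all
- packed_box: cardboard box already in the carton, near its -y end wall, label already to the front: 56 mm deep (its x) by 66 mm wide (its y) by 90 mm high, loose, 0.28 kg. Origin: centre of its underside. Its +x axis points out of its labelled side
- packed_box_label (a point): middle of the packed box's labelled side (its +x side), 28 mm from its centre line, 45 mm up
- tin: square brass-coloured tin standing upright on the counter: 56 mm (x) by 56 mm (y) by 120 mm high, about 0.25 kg. Origin: centre of its underside. Its +x axis points out of its labelled side: a white paper label 44 mm wide on this one side only, folded 16 mm over the top edge
- tin_label (a point): middle of the tin's labelled side (its +x side), 28 mm from its centre line, 60 mm up
- slim_box: slim cardboard box standing upright on the counter: 56 mm deep (its x) by 38 mm wide (its y) by 105 mm high, about 0.16 kg. Origin: centre of its underside. Its +x axis points out of its labelled side: a white paper label 26 mm wide on this one narrow (38 mm) side only, folded 16 mm over the top edge
- slim_box_label (a point): middle of the slim box's labelled side (its +x side), 28 mm from its centre line, 52.5 mm up
- jar: bystander: amber glass jar with a brass lid, 64 mm across, 100 mm high, loose; origin under its centre
- cup: bystander: white cup, 72 mm across the rim, 62 mm high, handle at its +y, loose; origin under its centre
- flat_box: bystander: flat plain box without a label, 100 mm (x) by 140 mm (y) by 35 mm high, loose; origin under its centre
- round_tin: bystander: low round aluminium tin, 76 mm across, 58 mm high, loose; origin under its centre
Mind the look-alikes: they are no part of the job. Leave any red look-alike of the tin alone. What is shaped like the packed_box but red is not meant.

How it is judged (in metres and radians):
At the end, for the whole second after the job is handed in: The packed box, the tin and the slim box all stand in the carton, each upright (within 0.06 rad) on its floor (underside less than 8 mm above the carton's underside), each with its label to the low front wall within 0.18 rad, at rest (z of packed_box in the frame of carton between 0 and 0.008 m and y of packed_box in the frame of carton between -0.0875 and 0.0875 m and x of packed_box in the frame of carton between -0.033 and 0.033 m and x of each of packed_box_label, tin_label, slim_box_label in the frame of carton above 0.015 m and angle between the x axis of each of packed_box, tin, slim_box and the x axis of carton, either way round below 0.18 rad and angle between each of packed_box, tin, slim_box's own z axis and vertical below 0.06 rad and linear speed of each of packed_box, tin, slim_box below 0.02 m/s and z of tin in the frame of carton between 0 and 0.008 m and y of tin in the frame of carton between -0.0875 and 0.0875 m and x of tin in the frame of carton between -0.033 and 0.033 m and z of slim_box in the frame of carton between 0 and 0.008 m and y of slim_box in the frame of carton between -0.0875 and 0.0875 m and x of slim_box in the frame of carton between -0.033 and 0.033 m); the robot touches nothing.
It fails at once if the jar, cup, flat box or round tin is pushed more than 30 mm or tipped over (distance of any of jar, cup, flat_box, round_tin from where it was at the start of the episode above 0.03 m or angle between any of jar, cup, flat_box, round_tin's own z axis and vertical above 0.5 rad).
It fails at once if the square tin is dropped (falls unheld faster than 0.6 m/s, a drop of about 18 mm) (linear speed of tin above 0.6 m/s and contact force between the fingers and tin below 0.05 N).
It fails at once if the slim box is dropped (falls unheld faster than 0.6 m/s, a drop of about 18 mm) (linear speed of slim_box above 0.6 m/s and contact force between the fingers and slim_box below 0.05 N).
It also fails if it takes over 64 s, if anything falls off the work surface, if the arm or the gripper's body presses on something with over 40 N, if the wrist force passes 120 N, or if a joint passes its speed limit or range.

## Robot

A 7-joint arm with a two-finger parallel gripper is mounted at the origin on the work surface. World frame = base frame: x ahead of the robot, y to its left, z up, the work surface at z = 0. Lengths are in mm, angles in rad, forces in N, time in s.
With the tool pointing down it reaches from about 425 to 1025 mm from the base axis. Payload 9.4 kg.
Tool frame: the origin (TCP) lies between the finger pads; the fingertips stand manip.tip_reach ahead of it and the grasp point (between the pads) is the TCP (manip.tip_reach is the distance from the TCP to the fingertips, in mm); z points along the fingers, y is the line along which they close (so a half turn about z gives the same grasp; the last joint's range is limited). The gripper opens to 93 mm and grips with 3 to 60 N. Pads are 15 mm wide; open, the fingers measure 128 mm over their backs; the gripper's body (75 mm by 188 mm) begins 65 mm behind the grasp point.
Start: joints at [1.155, 0.599, -0.003, 1.599, 0.002, 0.943, -0.08], TCP at [240.949, -683.789, 237.618] pointing down, gripper open.
Joint ranges: [-2.57, 2.57], [-0.35, 1.97], [-1.29, 1.29], [0.11, 2.56], [-1.05, 4.19], [0.11, 1.86], [-2.63, 2.63]. Speed limits (rad/s): [2.22, 2.22, 3.01, 3.01, 3.14, 3.14, 3.14].

## Interface

Orientations are given as a 3x3 rotation matrix whose columns are the frame's x, y, z axes.
In Python, from station import telemetry, cams, job, manip gives the robot as it stands. The module is installed in compiled form; this text tells all that it offers.
- The arm moves only by the tool step_arm, never from a script. Its argument "commands" is a list of rows, each a list of 6 numbers: the shift along the tool's x, y, z normalised to -1 to 1, where 1 is 20 mm, then the turn, a rotation vector about the tool's x, y, z normalised to -1 to 1, where 1 is 5 degrees. In form: [[tx, ty, tz, ax, ay, az], ...]. A call has 1 to 12 rows; each row shifts and turns the commanded pose from where the row before left it, along the tool's axes as they then stand; what a row does not reach is not made up. A row lasts 1/12 s, in which the tool goes at most 41.7 mm and 7.16 degrees, less where a joint would pass 70% of its speed; a pose out of reach is approached as far as the arm can. A call with a number of a shift or a turn outside -1 to 1 is refused whole. A call with a gripper value outside its range is refused whole. "hand" is the closure, from 0 (fully open) to 1 (shut), set as the call begins (left out, the last holds). The fingers move at their own pace and stop on an object; "grip_force" is the grip in N (left out, the last holds). Time passes only in rows, so rows that do not move let the fingers close. It gives the time, the measured TCP pose, the force, the opening and the grip force at its end, in the units of the state.
- telemetry.get_state(): the state, without advancing time (a new reading comes with each control period).
- cams.snapshot(name): name is "scene" or "side" or "wrist"; returns a dict with "pixels" (480x640x3 uint8, red, green, blue), "z_map" (480x640 float32, mm along the optical axis (not along the pixel's ray), 0 where there is no reading), "fx", "fy", "cx", "cy" (pixels), "origin" and "rotation" of the camera in the world. Camera axes: x right, y down, z forward; pixel columns grow to the right and rows downward; lengths in mm; the calibration is good to about 2 mm. A picture is of the moment at which its call begins.
- job.hand_in(): hands the job in; it is judged then, once.
The state is a dict: "clock": time; "joints": joint angles; "qd": joint speeds; "tau": joint torques, N m; "eef_pos": TCP position; "tool_rot": TCP orientation; "ft_force": force on the tool from outside, world axes, zero at the start; "ft_torque": the same for the moment, N m; "finger_gap": opening from 0.0 (shut) to 1.0 (fully open); "grasp_force": force on a finger pad.
Only numpy, scipy, OpenCV 4.12 (cv2) and the standard library are available. Lean on these libraries where they do the work, as an engineer would, in place of code of your own. Each camera call takes 0.05 s, during which the arm holds its last target. There are 200 camera calls.

## Working session

There is one attempt and no reset: what is moved stays moved. The work goes in short steps, Python scripts to look and compute and a tool call to move; the robot and the scene stay as the last step left them, time stands still between calls to the robot, and variables do not carry over. Pictures are saved under pics/ and viewed, at most 10 in all, crops included, and the job is handed in when it is done.

Besides the shell and the picture viewer there is one more tool, called after "Call:" as name(argument=value, ...) on one line, values as JSON. step_arm: Moves the arm, as the interface text tells. Its arguments: {"type":"object","properties":{"commands":{"type":"array","items":{"type":"array","items":{"type":"number","minimum":-1,"maximum":1}}},"hand":{"type":"number"},"grip_force":{"type":"number"}},"required":["commands"]}

```bash
mkdir -p pics; python3 - <<'E'
from station import telemetry, cams, manip
import cv2,numpy as np
print(telemetry.get_state(), manip.tip_reach)
ims=[]
for n in("scene","side"):
    s=cams.snapshot(n); np.savez(n+"0.npz",**s); cv2.imwrite(f"pics/{n}0.png",s["pixels"][:,:,::-1])
    print(n,s["fx"],s["origin"],s["rotation"])
E
```

```text
{'clock': 0.0, 'joints': array([ 1.15531979,  0.60010053, -0.00254584,  1.60015251,  0.00181632,
        0.94289251, -0.07982594]), 'qd': array([ 0.00026739,  0.00052955, -0.00017462,  0.00143911,  0.00052148,
        0.00072168, -0.00132088]), 'tau': array([ 2.25426197e-04, -7.65064073e+01,  1.49778552e+00, -2.52347070e+01,
       -5.23678260e-02,  1.69958628e-02,  6.82731184e-05]), 'eef_pos': array([ 240.76695369, -683.35404099,  236.7695975 ]), 'tool_rot': array([[ 9.43147182e-01,  3.32374727e-01, -6.58258490e-04],
       [ 3.32375343e-01, -9.43146149e-01,  1.40431109e-03],
       [-1.54076444e-04, -1.54326094e-03, -9.99998797e-01]]), 'ft_force': array([-0.38931356, -0.73278403, -0.09110621]), 'ft_torque': array([-0.02366743,  0.0378272 ,  0.0013864 ]), 'grasp_force': 0.0, 'finger_gap': 0.9977677564663795} 19.0
scene 548.7391492086562 [1442.13025485    5.43553757 1060.05441428] [[-0.02297016  0.76075381 -0.64863396]
 [ 0.99969139  0.02361795 -0.00770175]
 [ 0.00946027 -0.64861069 -0.76106154]]
side 492.1672282189503 [338.98690173 902.05097183 611.52857966] [[-0.96461437 -0.14820241  0.21807144]
 [-0.26262324  0.46661362 -0.84457135]
 [ 0.0234124  -0.87195629 -0.4890236 ]]
```

View pics/scene0.png

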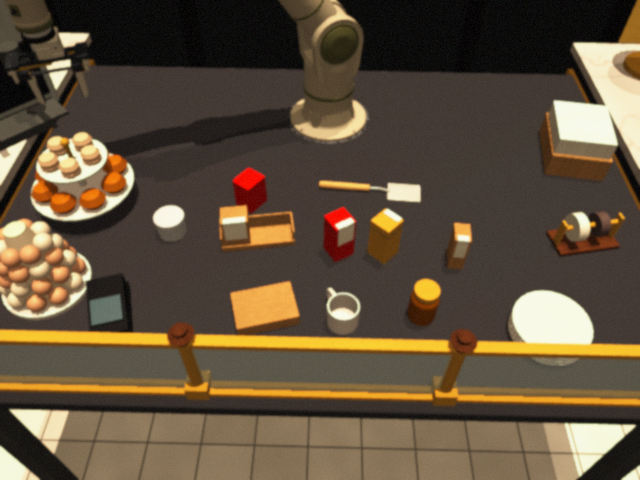

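View pics/side0.png

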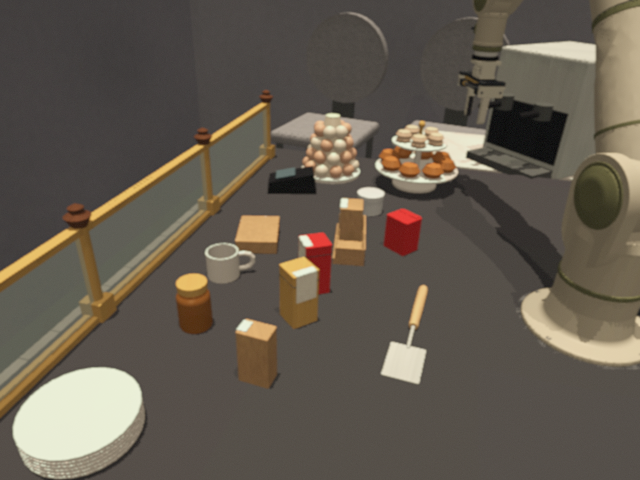

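The scene picture shows the carton at (257,230) with the packed box at (234,222), its label towards the camera. There are two candidates for the tin: the brass one at (385,235) and a red look-alike at (340,233). I take the brass one, since the task names brass and excludes red. The slim box is at (459,245), and the red cube at (250,188) is another look-alike. Bystanders are the jar (425,300), cup (343,312), flat box (265,306) and round tin (170,223).

The side picture shows the tin at (298,293) with its label on the right-hand face and top fold. The slim box is at (257,352), with the fold at its left edge.

Next I measure the pieces and confirm the choice in an enlarged crop.

```bash
cat > h.py <<'E'
import numpy as np,cv2
def cloud(s):
    z=s["z_map"].astype(float); v,u=np.mgrid[:480,:640]
    p=np.stack([(u-s["cx"])/s["fx"]*z,(v-s["cy"])/s["fy"]*z,z],-1)
    w=p@np.array(s["rotation"]).T+np.array(s["origin"]); w[z==0]=np.nan
    return w
def rect(p):
    (c,sz,a)=cv2.minAreaRect(p[:,:2].astype(np.float32)); return np.round(c,1),np.round(sz,1),round(a,1)
E
python3 - <<'E'
from h import *
S={n:np.load(n+"0.npz") for n in("scene","side")}
roi={"scene":dict(tin=(365,205,408,268),slim=(444,218,476,272),packed=(215,200,252,246),redtin=(320,205,358,262),jar=(408,275,444,328),carton=(212,200,300,252),red=(230,165,270,212),round=(150,203,190,242),flat=(228,280,302,335),cup=(322,285,364,335)),
"side":dict(tin=(276,255,322,330),slim=(234,316,280,388),packed=(336,196,366,262),redtin=(298,232,332,296),carton=(330,196,370,266))}
ht=dict(tin=120,slim=105,packed=90,redtin=120,jar=100,red=90,round=58,flat=35,cup=62,carton=45)
for n,s in S.items():
    w=cloud(s); px=s["pixels"].astype(int)
    for k,(a,b,c,d) in roi[n].items():
        q=w[b:d,a:c].reshape(-1,3); col=px[b:d,a:c].reshape(-1,3)
        m=abs(q[:,2]-ht[k])<7
        if m.sum()<5: print(n,k,"few",np.nanmax(q[:,2]));continue
        t=q[m]; 
        wh=(col[m].min(1)>110)
        print(n,k,m.sum(),"zmed %.1f"%np.median(t[:,2]),rect(t),"white",wh.sum(),np.round(t[wh][:,:2].mean(0),1) if wh.any() else "")
a=cv2.resize(S["scene"]["pixels"][190:280,310:490],None,fx=4,fy=4,interpolation=3)
b=cv2.resize(S["side"]["pixels"][225:395,230:340],None,fx=3,fy=3,interpolation=3)
img=np.zeros((600,800,3),np.uint8); img[:360,:720]=a
cv2.imwrite("pics/cropA.png",a[:,:,::-1]); 
E
```

```text
scene tin 476 zmed 120.7 (array([555.3, 147.3]), array([57.5, 62.9]), 46.8) white 116 [542.2 160. ]
scene slim 326 zmed 106.0 (array([577.1, 324. ]), array([39. , 61.3]), 84.4) white 94 [594.3 323.1]
scene packed 484 zmed 93.7 (array([ 525.7, -221.3]), array([61.5, 66. ]), 10.1) white 153 [ 543.4 -217.8]
scene redtin 473 zmed 120.4 (array([554.7,  35.7]), array([61.8, 57.3]), 32.3) white 136 [571.   47.3]
scene jar 479 zmed 100.8 (array([740.9, 224.8]), array([55.5, 55.6]), 71.9) white 0 
scene carton 321 zmed 44.2 (array([ 481.8, -176.7]), array([133.6, 184. ]), 10.7) white 0 
scene red 533 zmed 90.7 (array([ 434.6, -211.5]), array([ 75.2, 165.2]), 77.5) white 0 
scene round 567 zmed 57.9 (array([ 501.6, -391.8]), array([78.5, 74.4]), 18.3) white 550 [ 503.  -391.6]
scene flat 2381 zmed 35.5 (array([ 744.4, -131.1]), array([104.4, 140.3]), 15.9) white 0 
scene cup 280 zmed 60.9 (array([757.3,  46.7]), array([70.9, 83.8]), 81.0) white 241 [761.6  44.5]
side tin 587 zmed 120.5 (array([554.1, 146.2]), array([58. , 59.5]), 46.5) white 209 [541.  158.5]
side slim 671 zmed 105.5 (array([574.1, 324.2]), array([40.5, 57.8]), 85.6) white 463 [575.3 323.9]
side packed 328 zmed 94.3 (array([ 522.7, -221. ]), array([56.2, 70.8]), 10.4) white 203 [ 525.2 -219.8]
side redtin 776 zmed 120.5 (array([538.9,  86.7]), array([ 66.3, 175.2]), 15.2) white 286 [551.2 109.4]
side carton 328 zmed 44.7 (array([ 519. , -230.2]), array([ 75.5, 308.1]), 7.3) white 7 [497.5 -85.2]
```

View pics/cropA.png

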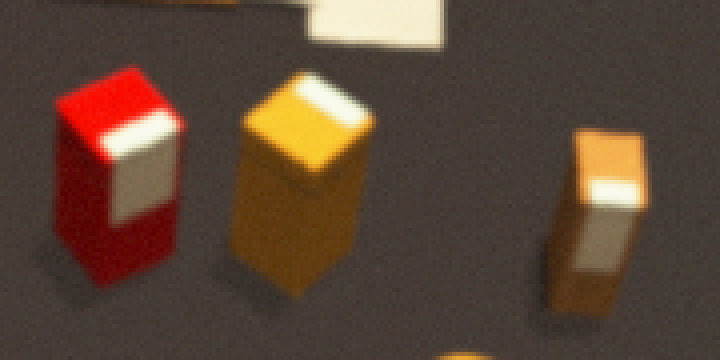

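The crop confirms the choice. The brass tin at crop (308,180) has its label fold on the back-right edge, at world about 137°. The red tin at (115,180) is the look-alike to leave alone. The slim box at (600,220) has its label towards +x. Next is the carton pose.

```bash
python3 - <<'E'
from h import *
S={n:np.load(n+"0.npz") for n in("scene","side")}
for n,s in S.items():
    w=cloud(s).reshape(-1,3); px=s["pixels"].reshape(-1,3).astype(int)
    for name,c0,R,zr in(("red",(434,-211),80,(84,97)),):
        pass
    near=np.hypot(w[:,0]-510,w[:,1]+175)<150
    red=(px[:,0]>1.8*px[:,1]+40)&(px[:,1]<60)
    m=near&red&(abs(w[:,2]-90)<7)
    if m.sum()>5: print(n,"redbox",m.sum(),rect(w[m]))
    notred=near&~((px[:,0]>3*px[:,1]))
    for yaw in (10.2,):
        a=np.radians(yaw);R=np.array([[np.cos(a),-np.sin(a)],[np.sin(a),np.cos(a)]])
        L=(w[:,:2]-[524,-221])@R   # packed-box frame
        m=notred&(abs(w[:,2]-45)<4)&(L[:,0]>-60)&(L[:,0]<60)
        l=L[m]
        back=l[(l[:,0]<-20)&(l[:,1]>45)&(l[:,1]<115)]
        end=l[(l[:,1]>110)&(l[:,0]>-20)&(l[:,0]<25)]
        for nm,e,i in(("back",back,0),("end",end,1)):
            if len(e)>5: print(n,nm,len(e),np.percentile(e[:,i],[3,50,97]).round(1),"slope deg",np.degrees(np.polyfit(e[:,1-i],e[:,i],1)[0]).round(1))
        f=notred&(abs(w[:,2]-15)<3.5)&(L[:,0]>15)&(L[:,0]<60)&(L[:,1]>45)&(L[:,1]<115)
        e=L[f]
        if len(e)>5: print(n,"front",len(e),np.percentile(e[:,0],[3,50,97]).round(1),"slope",np.degrees(np.polyfit(e[:,1],e[:,0],1)[0]).round(1))
        hi=notred&(w[:,2]>40)&(w[:,2]<50)&(abs(L[:,0])<60)&(abs(L[:,1])<160)
        print(n,"y-extent",np.percentile(L[hi][:,1],[0.5,99.5]).round(1))
        fl=near&(abs(w[:,2]-4)<3)&(L[:,1]>50)&(L[:,1]<115)&(abs(L[:,0])<25); print("floor",np.median(w[fl][:,2]))
        t=near&(w[:,2]>86)&(w[:,2]<100)&~red; print("packed L",rect(np.c_[L[t]]))
E
```

```text
scene redbox 420 (array([ 390.6, -200.2]), array([61.9, 71.9]), 50.8)
scene back 59 [-37.7 -33.4 -29. ] slope deg 1.2
scene end 20 [139.  140.7 142.7] slope deg -0.8
scene front 56 [31.7 36.7 39.3] slope 0.5
scene y-extent [-39.5 142.7]
floor 4.4240419173254395
packed L (array([ 1.6, -0.7]), array([61.3, 66.1]), 0.1)
side redbox 122 (array([ 392.2, -195.3]), array([48.4, 67.4]), 52.0)
side back 25 [-37.3 -36.8 -34.4] slope deg 0.7
side end 50 [136.2 140.9 144.7] slope deg -0.6
side front 18 [32.3 34.7 36.1] slope 2.1
side y-extent [-39.7 144.8]
floor 4.832803096901557
packed L (array([-63.2,  17.7]), array([ 79.6, 197. ]), 72.8)
```

Call:
step_arm(commands=[[0, 0, 0, 0, 0, -1], [0, 0, 0, 0, 0, -1]], hand=0)

```text
clock: 0.27
eef_pos: [241.0, -683.5, 237.1]
tool_rot: [[0.869, 0.495, -0.001], [0.495, -0.869, 0.001], [-0.0, -0.001, -1.0]]
ft_force: [0.0, 0.4, 0.1]
finger_gap: 1.002
grasp_force: 0.0
```

```bash
python3 -c "
from station import telemetry as t
s=t.get_state();print(s['joints'],s['eef_pos'],s['tool_rot'])"
```

```text
[ 1.18485155  0.60040286 -0.05138783  1.59755859  0.03609782  0.94549896
  0.0678318 ] [ 241.0265073  -683.50202404  237.07959586] [[ 8.69131847e-01  4.94580084e-01 -6.11062525e-04]
 [ 4.94580437e-01 -8.69131531e-01  7.56984941e-04]
 [-1.56704033e-04 -9.60139290e-04 -9.99999527e-01]]
```

```bash
python3 - <<'E'
from h import *
for n in("scene","side"):
    w=cloud(np.load(n+"0.npz")).reshape(-1,3)
    a=np.array([241,-683.]);d=np.array([313.5,830]);L=np.linalg.norm(d);d/=L
    r=w[:,:2]-a;t=r@d;c=abs(r@[-d[1],d[0]])
    m=(t>100)&(t<L+100)&(c<150)&(w[:,2]>130)
    print(n,m.sum(),[ (int(k*50),int(w[m&(t//50==k),2].max())) for k in range(22) if (m&(t//50==k)).any()])
E
```

```text
scene 870 [(100, 209), (150, 182)]
side 553 [(100, 206), (150, 180)]
```

Call:
step_arm(commands=[[0, 0, -1, 0, 0, 0], [0, 0, -1, 0, 0, 0], [0.4, -0.3, -0.5, 0, 0, 0], [0.95, -0.79, 0, 0, 0, 0], [0.95, -0.79, 0, 0, 0, 0], [0.95, -0.79, 0, 0, 0, 0], [0.95, -0.79, 0, 0, 0, 0], [0.95, -0.79, 0, 0, 0, 0], [0.95, -0.79, 0, 0, 0, 0], [0.95, -0.79, 0, 0, 0, 0], [0.95, -0.79, 0, 0, 0, 0], [0.95, -0.79, 0, 0, 0, 0]])

```text
clock: 1.27
eef_pos: [324.4, -464.6, 287.3]
tool_rot: [[0.871, 0.491, -0.0], [0.491, -0.871, 0.0], [0.0, -0.001, -1.0]]
ft_force: [0.7, 0.6, -0.9]
finger_gap: 0.997
grasp_force: 0.0
```

Call:
step_arm(commands=[[0.95, -0.79, 0, 0, 0, 0], [0.95, -0.79, 0, 0, 0, 0], [0.95, -0.79, 0, 0, 0, 0], [0.95, -0.79, 0, 0, 0, 0], [0.95, -0.79, 0, 0, 0, 0], [0.95, -0.79, 0, 0, 0, 0], [0.95, -0.79, 0, 0, 0, 0], [0.95, -0.79, 0, 0, 0, 0], [0.95, -0.79, 0, 0, 0, 0], [0.95, -0.79, 0, 0, 0, 0], [0.95, -0.79, 0, 0, 0, 0], [0.95, -0.79, 0, 0, 0, 0]])

```text
clock: 2.27
eef_pos: [429.3, -187.8, 287.4]
tool_rot: [[0.871, 0.491, -0.0], [0.491, -0.871, 0.0], [-0.0, -0.0, -1.0]]
ft_force: [0.5, 0.0, 0.2]
finger_gap: 1.0
grasp_force: 0.0
```

Call:
step_arm(commands=[[0.95, -0.79, 0, 0, 0, 0], [0.95, -0.79, 0, 0, 0, 0], [0.95, -0.79, 0, 0, 0, 0], [0.95, -0.79, 0, 0, 0, 0], [0.95, -0.79, 0, 0, 0, 0], [0.95, -0.79, 0, 0, 0, 0], [0.95, -0.79, 0, 0, 0, 0], [0.95, -0.79, 0, 0, 0, 0], [0.95, -0.79, 0, 0, 0, 0], [0.95, -0.79, 0, 0, 0, 0], [0.95, -0.79, 0, 0, 0, 0], [0.95, -0.79, 0, 0, 0, 0]])

```text
clock: 3.27
eef_pos: [534.5, 89.0, 287.3]
tool_rot: [[0.871, 0.491, -0.0], [0.491, -0.871, -0.0], [-0.0, -0.0, -1.0]]
ft_force: [0.7, -1.5, -0.5]
finger_gap: 0.999
grasp_force: 0.0
```

Call:
step_arm(commands=[[0, 0, 0, 0, 0, -1], [0, 0, 0, 0, 0, -1], [0, 0, 0, 0, 0, -1], [0, 0, 0, 0, 0, -1], [0, 0, 0, 0, 0, -1], [0, 0, 0, 0, 0, -1], [0, 0, 0, 0, 0, -1], [0, 0, 0, 0, 0, -1], [0, 0, 0, 0, 0, -1], [0, 0, 0, 0, 0, -1], [0, 0, 0, 0, 0, -1], [0, 0, 0, 0, 0, -1]])

```text
clock: 4.27
eef_pos: [534.2, 87.8, 287.3]
tool_rot: [[0.005, 1.0, -0.001], [1.0, -0.005, -0.0], [-0.0, -0.001, -1.0]]
ft_force: [-0.4, 0.1, -0.2]
finger_gap: 0.999
grasp_force: 0.0
```

```bash
python3 -c "
from station import telemetry as t
import numpy as np
s=t.get_state();R=s['tool_rot'];print(s['joints'],s['eef_pos'],np.degrees(np.arctan2(R[1,1],R[0,1])))"
```

```text
[ 0.1493986   0.36862667 -0.55952905  1.93876758  0.24628831  0.90202844
 -0.53942963] [534.16988763  87.84558703 287.27076639] -0.30640010414493907
```

Call:
step_arm(commands=[[0, 0, 0, 0, 0, -1], [0, 0, 0, 0, 0, -1], [0, 0, 0, 0, 0, -1], [0, 0, 0, 0, 0, -1], [0, 0, 0, 0, 0, -1], [0, 0, 0, 0, 0, -1], [0, 0, 0, 0, 0, -1], [0, 0, 0, 0, 0, -1], [0, 0, 0, 0, 0, -1], [0, 0, 0, 0, 0, -1], [0, 0, 0, 0, 0, -1], [0, 0, 0, 0, 0, -1]])

```text
clock: 5.27
eef_pos: [534.2, 87.8, 287.3]
tool_rot: [[-0.863, 0.505, -0.001], [0.505, 0.863, -0.0], [0.0, -0.001, -1.0]]
ft_force: [0.2, -0.1, 0.3]
finger_gap: 0.998
grasp_force: 0.0
```

Call:
step_arm(commands=[[0, 0, 0, 0, 0, -1], [0, 0, 0, 0, 0, -1], [0, 0, 0, 0, 0, -1], [0, 0, 0, 0, 0, -1], [0, 0, 0, 0, 0, -1], [0, 0, 0, 0, 0, -1], [0, 0, 0, 0, 0, -1], [0, 0, 0, 0, 0, -1], [0, 0, 0, 0, 0, -1], [0, 0, 0, 0, 0, -1], [0, 0, 0, 0, 0, -1], [0, 0, 0, 0, 0, -1]])

```text
clock: 6.27
eef_pos: [534.3, 87.8, 287.2]
tool_rot: [[-0.869, -0.495, -0.0], [-0.495, 0.869, -0.0], [0.001, -0.0, -1.0]]
ft_force: [-0.1, -0.1, 0.7]
finger_gap: 1.002
grasp_force: 0.0
```

Call:
step_arm(commands=[[0, 0, 0, 0, 0, -1], [0, 0, 0, 0, 0, -1], [0, 0, 0, 0, 0, -1], [0, 0, 0, 0, 0, -0.38], [0, 0, 0, 0, 0, 0]])

```text
clock: 6.68
eef_pos: [534.3, 87.7, 287.1]
tool_rot: [[-0.689, -0.725, -0.001], [-0.725, 0.689, -0.0], [0.001, 0.001, -1.0]]
ft_force: [-0.4, -0.2, 0.4]
finger_gap: 1.0
grasp_force: 0.0
```

```bash
cat > to.py <<'E'
import sys,numpy as np
from station import telemetry as t
s=t.get_state();R=s['tool_rot'];psi=np.degrees(np.arctan2(R[1,1],R[0,1]))
print("clock",s['clock'],"q",s['joints'].round(2),"p",s['eef_pos'].round(1),"psi",psi.round(2),"F",s['ft_force'].round(1),"gap",round(s['finger_gap'],3),round(s['grasp_force'],1))
if len(sys.argv)>1:
    x,y,z,a=map(float,sys.argv[1:5]); d=R.T@(np.array([x,y,z])-s['eef_pos'])
    print("units in tool x,y,z",(d/20).round(2),"az units",round(-((a-psi+180)%360-180)/5,2))
E
python3 to.py 554.5 146.5 85 136.6
```

```text
clock 6.6833 q [ 0.53  0.56 -1.19  1.92  0.6   1.08  1.47] p [534.3  87.7 287.1] psi 136.44 F [-0.4 -0.2  0.4] gap 1.0 0.0
units in tool x,y,z [-2.83  1.29 10.1 ] az units -0.03
```

Call:
step_arm(commands=[[-0.7, 0.32, 0, 0, 0, 0], [-0.7, 0.32, 0, 0, 0, 0], [-0.7, 0.32, 0, 0, 0, 0], [-0.73, 0.33, 0, 0, 0, 0], [0, 0, 0, 0, 0, 0], [0, 0, 0, 0, 0, 0]])

```text
clock: 7.18
eef_pos: [554.9, 147.0, 287.4]
tool_rot: [[-0.69, -0.724, -0.0], [-0.724, 0.69, -0.0], [0.0, 0.0, -1.0]]
ft_force: [-0.6, -0.2, 0.2]
finger_gap: 0.999
grasp_force: 0.0
```

```bash
python3 to.py 554.5 146.5 85 136.6; python3 - <<'E'
from station import cams
import cv2
s=cams.snapshot("wrist"); cv2.imwrite("pics/w1.png",s["pixels"][:,:,::-1])
E
```

```text
clock 7.1833 q [ 0.39  0.59 -1.15  1.85  0.61  1.11  1.39] p [554.9 147.  287.4] psi 136.37 F [-0.6 -0.2  0.2] gap 0.999 0.0
units in tool x,y,z [ 0.03 -0.   10.12] az units -0.05
```

View pics/w1.png

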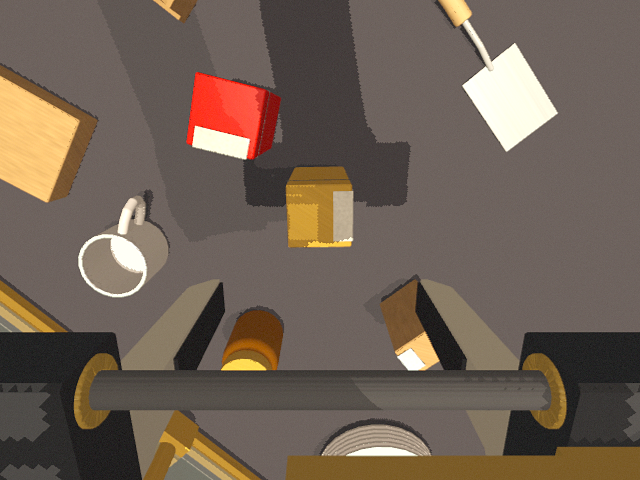

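The wrist picture shows the brass tin at (320,213), centred and square between the fingers, with its label fold on the right edge at (343,215). The red look-alike at (232,115) is clear of the fingers. I descend and grip.

Call:
step_arm(commands=[[0, 0, 1, 0, 0, 0], [0, 0, 1, 0, 0, 0], [0, 0, 1, 0, 0, 0], [0, 0, 1, 0, 0, 0], [0, 0, 1, 0, 0, 0], [0, 0, 1, 0, 0, 0], [0, 0, 1, 0, 0, 0], [0, 0, 1, 0, 0, 0], [0, 0, 1, 0, 0, 0], [0, 0, 0.7, 0, 0, 0], [0, 0, 0.4, 0, 0, 0], [0, 0, 0, 0, 0, 0]])

```text
clock: 8.23
eef_pos: [554.7, 144.9, 84.2]
tool_rot: [[-0.692, -0.722, -0.002], [-0.722, 0.692, -0.001], [0.002, 0.001, -1.0]]
ft_force: [-1.3, -0.4, 0.1]
finger_gap: 0.998
grasp_force: 0.0
```

Call:
step_arm(commands=[[0, 0, 0, 0, 0, 0], [0, 0, 0, 0, 0, 0], [0, 0, 0, 0, 0, 0], [0, 0, 0, 0, 0, 0], [0, 0, 0, 0, 0, 0], [0, 0, 0, 0, 0, 0], [0, 0, 0, 0, 0, 0], [0, 0, 0, 0, 0, 0]], hand=1, grip_force=25)

```text
clock: 8.9
eef_pos: [555.7, 146.3, 85.9]
tool_rot: [[-0.691, -0.723, 0.0], [-0.723, 0.691, -0.0], [-0.0, -0.0, -1.0]]
ft_force: [-0.4, -0.5, 2.9]
finger_gap: 0.601
grasp_force: 24.9
```

Call:
step_arm(commands=[[0, 0, -0.5, 0, 0, 0], [0, 0, -1, 0, 0, 0], [0, 0, -1, 0, 0, 0], [0, 0, -1, 0, 0, 0], [0, 0, -1, 0, 0, 0], [0, 0, -1, 0, 0, 0], [0, 0, -1, 0, 0, 0], [0, 0, -0.5, 0, 0, 0], [0, 0, 0, 0, 0, 0]])

```text
clock: 9.65
eef_pos: [556.1, 146.7, 227.7]
tool_rot: [[-0.691, -0.723, 0.003], [-0.723, 0.691, 0.001], [-0.002, -0.001, -1.0]]
ft_force: [0.4, -0.4, -3.4]
finger_gap: 0.606
grasp_force: 24.9
```

```bash
python3 to.py 512.6 -157.5 225 9.8
```

```text
clock 9.65 q [ 0.35  0.65 -1.09  1.92  0.69  1.01  1.32] p [556.1 146.7 227.7] psi 136.3 F [ 0.4 -0.4 -3.4] gap 0.606 24.9
units in tool x,y,z [12.5  -8.94  0.12] az units 25.3
```

Call:
step_arm(commands=[[0, 0, -0.5, 0, 0, 0.5], [0, 0, -0.5, 0, 0, 1], [0, 0, 0, 0, 0, 1], [0, 0, 0, 0, 0, 1], [0, 0, 0, 0, 0, 1], [0, 0, 0, 0, 0, 1], [0, 0, 0, 0, 0, 1], [0, 0, 0, 0, 0, 1], [0, 0, 0, 0, 0, 1], [0, 0, 0, 0, 0, 1], [0, 0, 0, 0, 0, 1], [0, 0, 0, 0, 0, 1]])

```text
clock: 10.65
eef_pos: [555.0, 146.0, 244.8]
tool_rot: [[-0.98, 0.2, -0.002], [0.2, 0.98, -0.0], [0.002, -0.001, -1.0]]
ft_force: [-0.7, 0.1, -3.4]
finger_gap: 0.596
grasp_force: 24.9
```

Call:
step_arm(commands=[[0, 0, 0, 0, 0, 1], [0, 0, 0, 0, 0, 1], [0, 0, 0, 0, 0, 1], [0, 0, 0, 0, 0, 1], [0, 0, 0, 0, 0, 1], [0, 0, 0, 0, 0, 1], [0, 0, 0, 0, 0, 1], [0, 0, 0, 0, 0, 1], [0, 0, 0, 0, 0, 1], [0, 0, 0, 0, 0, 1], [0, 0, 0, 0, 0, 1], [0, 0, 0, 0, 0, 1]])

```text
clock: 11.65
eef_pos: [554.9, 146.1, 244.8]
tool_rot: [[-0.316, 0.949, -0.002], [0.949, 0.316, -0.0], [0.0, -0.002, -1.0]]
ft_force: [0.4, -0.7, -2.9]
finger_gap: 0.599
grasp_force: 24.9
```

Call:
step_arm(commands=[[0, 0, 0, 0, 0, 1], [0, 0, 0, 0, 0, 0.8], [0, 0, 0, 0, 0, 0]])

```text
clock: 11.9
eef_pos: [555.0, 146.3, 244.9]
tool_rot: [[-0.166, 0.986, -0.002], [0.986, 0.166, -0.0], [-0.0, -0.002, -1.0]]
ft_force: [-0.3, -0.3, -3.3]
finger_gap: 0.599
grasp_force: 24.9
```

```bash
python3 to.py 512.6 -157.5 245 9.8
```

```text
clock 11.9 q [ 0.01  0.45 -0.52  1.92  0.29  0.84 -0.49] p [555.  146.3 244.9] psi 9.55 F [-0.3 -0.3 -3.3] gap 0.599 24.9
units in tool x,y,z [-1.463e+01 -4.610e+00  1.000e-02] az units -0.05
```

Call:
step_arm(commands=[[-0.5, -0.15, 0, 0, 0, 0], [-1, -0.32, 0, 0, 0, 0], [-1, -0.32, 0, 0, 0, 0], [-1, -0.32, 0, 0, 0, 0], [-1, -0.32, 0, 0, 0, 0], [-1, -0.32, 0, 0, 0, 0], [-1, -0.32, 0, 0, 0, 0], [-1, -0.32, 0, 0, 0, 0], [-1, -0.32, 0, 0, 0, 0], [-1, -0.32, 0, 0, 0, 0], [-1, -0.32, 0, 0, 0, 0], [-1, -0.32, 0, 0, 0, 0]])

```text
clock: 12.9
eef_pos: [521.5, -94.7, 245.3]
tool_rot: [[-0.172, 0.985, -0.001], [0.985, 0.172, -0.0], [0.0, -0.001, -1.0]]
ft_force: [-0.1, -0.3, -4.1]
finger_gap: 0.603
grasp_force: 24.9
```

Call:
step_arm(commands=[[-1, -0.32, 0, 0, 0, 0], [-1, -0.32, 0, 0, 0, 0], [-0.8, -0.25, 0, 0, 0, 0], [-0.33, -0.04, 0, 0, 0, 0], [0, 0, 0, 0, 0, 0], [0, 0, 0, 0, 0, 0]])

```text
clock: 13.4
eef_pos: [514.6, -157.5, 245.4]
tool_rot: [[-0.171, 0.985, -0.0], [0.985, 0.171, 0.001], [0.001, -0.0, -1.0]]
ft_force: [0.6, 0.9, -2.9]
finger_gap: 0.604
grasp_force: 24.9
```

```bash
python3 to.py 512.6 -157.5 145 9.8; python3 - <<'E'
from h import *
from station import cams
for n in("scene","side"):
    s=cams.snapshot(n);np.savez(n+"1.npz",**s); w=cloud(s).reshape(-1,3);px=s["pixels"].reshape(-1,3).astype(int)
    near=(abs(w[:,0]-512)<60)&(abs(w[:,1]+157)<70)
    for lo,hi in((165,235),):
        m=near&(w[:,2]>lo)&(w[:,2]<hi); q=w[m]; print(n,m.sum(),q[:,2].min().round(1),q[:,2].max().round(1), rect(q))
cv2.imwrite("pics/s1.png",cv2.resize(np.load("scene1.npz")["pixels"][120:280,180:380],None,fx=3,fy=3)[:,:,::-1])
E
```

```text
clock 13.4 q [ 0.56  0.41 -0.5   2.    0.26  0.8   0.08] p [ 514.6 -157.5  245.4] psi 9.82 F [ 0.6  0.9 -2.9] gap 0.604 24.9
units in tool x,y,z [ 0.01 -0.1   5.02] az units 0.0
scene 524 165.1 234.9 (array([ 544.2, -149.6]), array([11.5, 55.8]), 8.8)
side 755 165.1 235.0 (array([ 511.6, -137. ]), array([76.4, 30.1]), 8.0)
```

View pics/s1.png

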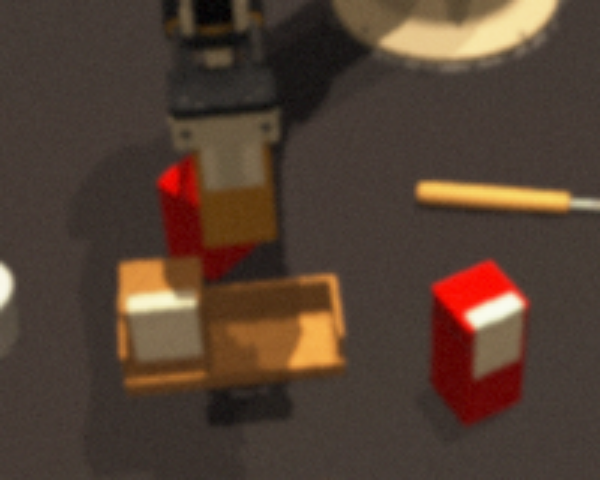

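The picture shows the tin held above and behind the carton at (237,210), with its label to the front under the finger at (230,165). The packed box is at (165,325), and the free space lies to its right. I check the held tin's lateral position against the packed box before lowering.

```bash
python3 - <<'E'
from h import *
a=np.radians(9.8);R=np.array([[np.cos(a),-np.sin(a)],[np.sin(a),np.cos(a)]])
P=lambda x:np.percentile(x,[2,10,50,90,98]).round(1)
print("tcp L",(np.array([514.6,-157.5])-[524,-221])@R)
for n in("scene","side"):
    s=np.load(n+"1.npz");w=cloud(s).reshape(-1,3);L=(w[:,:2]-[524,-221])@R
    t=(w[:,2]>165)&(w[:,2]<203)&(abs(L[:,0])<50)&(abs(L[:,1]-63)<60)
    print(n,"tin x",P(L[t,0]),"y",P(L[t,1]), "zmin", w[(w[:,2]>120)&(abs(L[:,0])<50)&(abs(L[:,1]-63)<60),2].min())
    p=(w[:,2]>55)&(w[:,2]<80)&(abs(L[:,0])<45)&(abs(L[:,1])<45)
    print(n,"packed x",P(L[p,0]),"y",P(L[p,1]))
    top=(abs(w[:,2]-94)<3)&(abs(L[:,0])<45)&(abs(L[:,1])<45)
    print(n,"packed top",top.sum(),P(L[top,0]),P(L[top,1]))
    e=(abs(w[:,2]-45)<3)&(abs(L[:,0])<15)&(abs(L[:,1]-140)<20)
    print(n,"end wall top y",e.sum(),P(L[e,1]) if e.any() else "")
    b=(abs(w[:,2]-45)<3)&(abs(L[:,1]-90)<35)&(abs(L[:,0]+35)<12)
    print(n,"back wall x",b.sum(),P(L[b,0]) if b.any() else "")
    f=(abs(w[:,2]-15)<3)&(abs(L[:,1]-90)<30)&(abs(L[:,0]-35)<12)
    print(n,"front wall x",f.sum(),P(L[f,0]) if f.any() else "")
E
```

```text
tcp L [ 1.54546895 64.17337085]
scene tin x [27.6 28.8 30.8 33.2 34.5] y [40.6 45.2 67.3 89.2 93.7] zmin 159.73856265511608
scene packed x [19.4 25.3 27.9 30.2 31.8] y [-32.4 -26.6   0.3  26.8  32.2]
scene packed top 391 [-26.9 -21.3   2.   25.8  29.3] [-31.9 -26.4  -0.1  25.5  30.9]
scene end wall top y 6 [140.2 140.2 141.9 142.6 142.6]
scene back wall x 59 [-38.2 -36.6 -34.  -31.3 -30.2]
scene front wall x 51 [31.2 32.3 35.8 39.6 41.2]
side tin x [-25.2 -20.6   2.3  24.5  28.8] y [89.6 91.  93.5 96.1 97.6] zmin 159.86385755821107
side packed x [-28.3 -23.5  -1.1  21.7  26.3] y [26.1 27.3 30.  33.1 34.7]
side packed top 264 [-29.  -24.   -1.7  21.3  25.7] [-33.1 -25.6   3.4  29.4  32.1]
side end wall top y 31 [136.8 138.2 141.1 143.3 144.9]
side back wall x 26 [-37.7 -37.7 -35.4 -35.2 -35.1]
side front wall x 13 [31.5 31.6 34.1 35.2 35.4]
```

Call:
step_arm(commands=[[-0.12, -0.12, 0, 0, 0, 0], [0, 0, 1, 0, 0, 0], [0, 0, 1, 0, 0, 0], [0, 0, 1, 0, 0, 0], [0, 0, 1, 0, 0, 0], [0, 0, 0.5, 0, 0, 0], [0, 0, 0.5, 0, 0, 0], [0, 0, 0.5, 0, 0, 0], [0, 0, 0.5, 0, 0, 0], [0, 0, 0.5, 0, 0, 0], [0, 0, 0.5, 0, 0, 0], [0, 0, 0, 0, 0, 0]])

```text
clock: 14.5
eef_pos: [512.1, -160.3, 103.9]
tool_rot: [[-0.171, 0.985, -0.002], [0.985, 0.171, 0.001], [0.001, -0.002, -1.0]]
ft_force: [-1.4, 0.4, -3.0]
finger_gap: 0.6
grasp_force: 24.9
```

Call:
step_arm(commands=[[0, 0, 0.15, 0, 0, 0], [0, 0, 0.15, 0, 0, 0], [0, 0, 0.1, 0, 0, 0], [0, 0, 0.1, 0, 0, 0], [0, 0, 0, 0, 0, 0]])

```text
clock: 14.92
eef_pos: [512.8, -160.6, 95.5]
tool_rot: [[-0.17, 0.985, -0.0], [0.985, 0.17, -0.0], [-0.0, -0.0, -1.0]]
ft_force: [0.3, 0.5, -3.5]
finger_gap: 0.602
grasp_force: 24.9
```

```bash
python3 to.py
```

```text
clock 14.9167 q [ 0.44  0.61 -0.35  2.13  0.45  0.47 -0.08] p [ 512.8 -160.6   95.5] psi 9.81 F [ 0.3  0.5 -3.5] gap 0.602 24.9
```

Call:
step_arm(commands=[[0, 0, 0.1, 0, 0, 0], [0, 0, 0.08, 0, 0, 0], [0, 0, 0.05, 0, 0, 0], [0, 0, 0, 0, 0, 0]])

```text
clock: 15.25
eef_pos: [512.7, -160.6, 90.8]
tool_rot: [[-0.17, 0.985, -0.0], [0.985, 0.17, 0.0], [0.0, -0.0, -1.0]]
ft_force: [0.1, -0.8, -3.2]
finger_gap: 0.6
grasp_force: 24.9
```

Call:
step_arm(commands=[[0, 0, 0.03, 0, 0, 0], [0, 0, 0.03, 0, 0, 0], [0, 0, 0, 0, 0, 0]])

```text
clock: 15.5
eef_pos: [512.9, -160.6, 89.9]
tool_rot: [[-0.17, 0.985, 0.0], [0.985, 0.17, -0.0], [-0.0, 0.0, -1.0]]
ft_force: [-0.0, 0.3, -3.0]
finger_gap: 0.6
grasp_force: 24.9
```

Call:
step_arm(commands=[[0, 0, 0.03, 0, 0, 0], [0, 0, 0.03, 0, 0, 0], [0, 0, 0, 0, 0, 0]])

```text
clock: 15.75
eef_pos: [513.1, -160.6, 89.7]
tool_rot: [[-0.171, 0.985, 0.001], [0.985, 0.171, -0.001], [-0.001, 0.001, -1.0]]
ft_force: [-2.5, -0.3, 12.5]
finger_gap: 0.6
grasp_force: 25.0
```

Call:
step_arm(commands=[[0, 0, -0.03, 0, 0, 0], [0, 0, 0, 0, 0, 0]])

```text
clock: 15.92
eef_pos: [513.1, -160.6, 89.7]
tool_rot: [[-0.17, 0.985, 0.001], [0.985, 0.17, -0.0], [-0.0, 0.001, -1.0]]
ft_force: [-1.2, 0.6, 6.1]
finger_gap: 0.604
grasp_force: 24.9
```

Call:
step_arm(commands=[[0, 0, 0, 0, 0, 0], [0, 0, 0, 0, 0, 0], [0, 0, 0, 0, 0, 0], [0, 0, 0, 0, 0, 0], [0, 0, 0, 0, 0, 0]], hand=0)

```text
clock: 16.33
eef_pos: [512.8, -160.5, 89.1]
tool_rot: [[-0.17, 0.985, -0.0], [0.985, 0.17, 0.0], [0.0, -0.0, -1.0]]
ft_force: [0.9, -0.6, 0.2]
finger_gap: 0.913
grasp_force: 0.0
```

Call:
step_arm(commands=[[0, 0, -0.5, 0, 0, 0], [0, 0, -1, 0, 0, 0], [0, 0, -1, 0, 0, 0], [0, 0, -1, 0, 0, 0], [0, 0, -1, 0, 0, 0], [0, 0, -1, 0, 0, 0], [0, 0, -1, 0, 0, 0], [0, 0, -1, 0, 0, 0], [0, 0, -1, 0, 0, 0]])

```text
clock: 17.08
eef_pos: [512.5, -160.4, 261.0]
tool_rot: [[-0.171, 0.985, 0.0], [0.985, 0.171, 0.0], [-0.0, 0.0, -1.0]]
ft_force: [0.8, -0.2, 0.0]
finger_gap: 0.998
grasp_force: 0.0
```

```bash
python3 to.py 575 324 240 -5; python3 to.py 575 324 240 175 | tail -1
```

```text
clock 17.0833 q [ 0.58  0.39 -0.51  1.98  0.25  0.84  0.1 ] p [ 512.5 -160.4  261. ] psi 9.83 F [ 0.8 -0.2  0. ] gap 0.998 0.0
units in tool x,y,z [23.33  7.21  1.05] az units 2.97
units in tool x,y,z [23.33  7.21  1.05] az units -33.03
```

Call:
step_arm(commands=[[0.5, 0.15, 0, 0, 0, 0], [1, 0.31, 0, 0, 0, 0], [1, 0.31, 0, 0, 0, 0], [1, 0.31, 0, 0, 0, 0], [1, 0.31, 0, 0, 0, 0], [1, 0.31, 0, 0, 0, 0], [1, 0.31, 0, 0, 0, 0], [1, 0.31, 0, 0, 0, 0], [1, 0.31, 0, 0, 0, 0], [1, 0.31, 0, 0, 0, 0], [1, 0.31, 0, 0, 0, 0], [1, 0.31, 0, 0, 0, 0]])

```text
clock: 18.08
eef_pos: [543.2, 79.7, 259.1]
tool_rot: [[-0.171, 0.985, -0.001], [0.985, 0.171, 0.0], [0.0, -0.001, -1.0]]
ft_force: [0.1, -0.2, 0.9]
finger_gap: 0.998
grasp_force: 0.0
```

Call:
step_arm(commands=[[1, 0.31, 0, 0, 0, 0], [1, 0.31, 0, 0, 0, 0], [1, 0.31, 0, 0, 0, 0], [1, 0.31, 0, 0, 0, 0], [1, 0.31, 0, 0, 0, 0], [1, 0.31, 0, 0, 0, 0], [1, 0.31, 0, 0, 0, 0], [1, 0.31, 0, 0, 0, 0], [1, 0.31, 0, 0, 0, 0], [1, 0.31, 0, 0, 0, 0], [1, 0.31, 0, 0, 0, 0], [0.8, 0.25, 0, 0, 0, 0]])

```text
clock: 19.08
eef_pos: [574.9, 325.3, 259.0]
tool_rot: [[-0.172, 0.985, -0.001], [0.985, 0.172, 0.0], [0.001, -0.001, -1.0]]
ft_force: [0.8, -0.2, -0.6]
finger_gap: 1.0
grasp_force: 0.0
```

Call:
step_arm(commands=[[0, 0, 0, 0, 0, 1], [0, 0, 0, 0, 0, 1], [0, 0, 0, 0, 0, 0.95], [0, 0, 0, 0, 0, 0], [0, 0, 0, 0, 0, 0]])

```text
clock: 19.5
eef_pos: [575.3, 323.5, 259.1]
tool_rot: [[0.083, 0.997, -0.0], [0.997, -0.083, -0.0], [-0.0, -0.0, -1.0]]
ft_force: [-0.6, 0.0, -0.5]
finger_gap: 1.002
grasp_force: 0.0
```

```bash
python3 to.py 575 324 78 -5; python3 - <<'E'
from h import *
from station import cams
s=cams.snapshot("wrist"); cv2.imwrite("pics/w2.png",s["pixels"][:,:,::-1])
w=cloud(s).reshape(-1,3); m=(abs(w[:,2]-105)<4)&(np.hypot(w[:,0]-575,w[:,1]-324)<60); print("wrist slim",m.sum(),rect(w[m]))
a=np.radians(9.8);R=np.array([[np.cos(a),-np.sin(a)],[np.sin(a),np.cos(a)]])
P=lambda x:np.percentile(x,[2,10,50,90,98]).round(1)
for n in("scene","side"):
    s=cams.snapshot(n);np.savez(n+"2.npz",**s);w=cloud(s).reshape(-1,3);L=(w[:,:2]-[524,-221])@R
    near=(abs(L[:,0])<50)&(abs(L[:,1]-50)<110)
    t=near&(abs(w[:,2]-124)<5); print(n,"tin top",rect(w[t]),np.median(w[t,2]).round(1),"L x",P(L[t,0]),"y",P(L[t,1]))
    t=near&(w[:,2]>97)&(w[:,2]<116); print(n,"tin side y",P(L[t,1]),"x",P(L[t,0]))
    t=near&(abs(w[:,2]-94)<3)&(L[:,1]<36);print(n,"packed top",rect(w[t]),P(L[t,0]),P(L[t,1]))
    e=(abs(w[:,2]-45)<3)&(abs(L[:,0])<20)&(abs(L[:,1]-140)<20);print(n,"end wall y",P(L[e,1]))
E
```

```text
clock 19.5 q [-0.3   0.53 -0.45  1.72  0.28  0.96 -0.95] p [575.3 323.5 259.1] psi -4.77 F [-0.6  0.  -0.5] gap 1.002 0.0
units in tool x,y,z [ 0.03 -0.02  9.06] az units 0.05
wrist slim 2994 (array([574.7, 323.9]), array([37.7, 56.7]), 84.9)
scene tin top (array([ 515.7, -157.4]), array([60.9, 55.8]), 10.9) 124.4 L x [-25.6 -20.1   4.6  27.8  31. ] y [37.1 41.6 63.6 86.1 90.8]
scene tin side y [-29.9 -14.2  55.8  84.8  90.4] x [-12.8   7.6  28.5  31.8  33.4]
scene packed top (array([ 526. , -221.1]), array([61.6, 64.7]), 10.2) [-26.7 -21.5   2.7  25.8  29.3] [-31.4 -25.3   0.8  26.2  31. ]
scene end wall y [138.7 139.2 140.8 142.4 142.6]
side tin top (array([ 513.6, -158.6]), array([55.5, 60.3]), 11.3) 124.6 L x [-26.8 -22.1  -0.3  22.9  27.2] y [37.1 42.7 70.6 89.9 92. ]
side tin side y [85.6 87.7 90.1 92.3 93.6] x [-27.8 -23.4  -1.9  21.4  25.9]
side packed top (array([ 527.6, -252.8]), array([49. ,  7.2]), 12.1) [-26.  -24.5  13.6  20.7  22.1] [-34.8 -34.6 -30.5 -27.5 -27.4]
side end wall y [135.  136.8 140.7 143.  143.6]
```

View pics/w2.png

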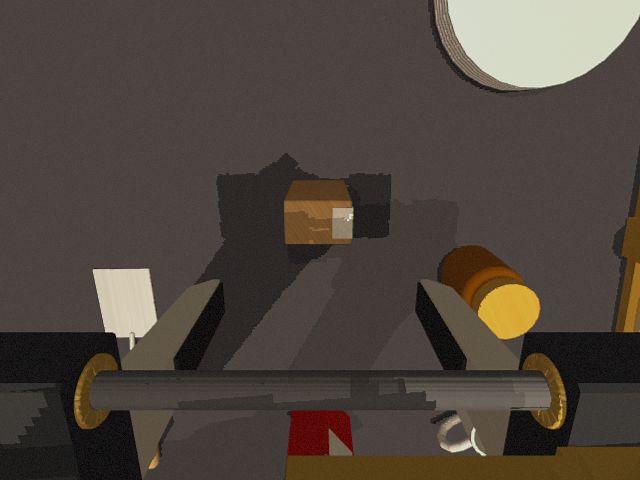

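The slim box is at (319,218), centred and square between the fingers, with its label fold to the right (+x). The wrist measurement of 37.7 x 56.7 mm at (574.7,323.9), -5°, agrees with the TCP. The placed tin stands at z 124.4 as it should. I grip the slim box.

Call:
step_arm(commands=[[0.03, -0.02, 1, 0, 0, 0.05], [0, 0, 1, 0, 0, 0], [0, 0, 1, 0, 0, 0], [0, 0, 1, 0, 0, 0], [0, 0, 1, 0, 0, 0], [0, 0, 1, 0, 0, 0], [0, 0, 1, 0, 0, 0], [0, 0, 1, 0, 0, 0], [0, 0, 0.6, 0, 0, 0], [0, 0, 0.4, 0, 0, 0], [0, 0, 0, 0, 0, 0]])

```text
clock: 20.57
eef_pos: [574.7, 323.5, 77.7]
tool_rot: [[0.09, 0.996, -0.002], [0.996, -0.09, -0.001], [-0.001, -0.002, -1.0]]
ft_force: [-0.3, -0.1, -0.3]
finger_gap: 0.995
grasp_force: 0.0
```

Call:
step_arm(commands=[[0, 0, 0, 0, 0, 0], [0, 0, 0, 0, 0, 0], [0, 0, 0, 0, 0, 0], [0, 0, 0, 0, 0, 0], [0, 0, 0, 0, 0, 0], [0, 0, 0, 0, 0, 0], [0, 0, 0, 0, 0, 0], [0, 0, 0, 0, 0, 0]], hand=1, grip_force=20)

```text
clock: 21.23
eef_pos: [575.3, 324.0, 79.6]
tool_rot: [[0.09, 0.996, 0.0], [0.996, -0.09, 0.0], [0.0, 0.0, -1.0]]
ft_force: [-1.0, -0.2, 5.2]
finger_gap: 0.598
grasp_force: 20.0
```

Call:
step_arm(commands=[[0, 0, -0.5, 0, 0, 0], [0, 0, -1, 0, 0, 0], [0, 0, -1, 0, 0, 0], [0, 0, -1, 0, 0, 0], [0, 0, -1, 0, 0, 0], [0, 0, -1, 0, 0, 0], [0, 0, -1, 0, 0, 0], [0, 0, -1, 0, 0, 0], [0, 0, -0.5, 0, 0, -1], [0, 0, 0, 0, 0, -1], [0, 0, 0, 0, 0, -1], [0, 0, 0, 0, 0, 0]])

```text
clock: 22.23
eef_pos: [575.3, 323.5, 239.8]
tool_rot: [[-0.174, 0.985, 0.0], [0.985, 0.174, -0.0], [-0.0, 0.0, -1.0]]
ft_force: [-0.2, 0.6, -2.3]
finger_gap: 0.596
grasp_force: 20.0
```

```bash
python3 -c "
import numpy as np
a=np.radians(9.8);R=np.array([[np.cos(a),-np.sin(a)],[np.sin(a),np.cos(a)]]);print(R@[0.5,116]+[524,-221])"; python3 to.py 504.7 -106.6 240 10
```

```text
[ 504.74840205 -106.60757903]
clock 22.2333 q [-0.26  0.56 -0.52  1.73  0.34  0.93 -0.74] p [575.3 323.5 239.8] psi 10.02 F [-0.2  0.6 -2.3] gap 0.596 20.0
units in tool x,y,z [-2.056e+01 -7.220e+00 -1.000e-02] az units 0.0
```

Call:
step_arm(commands=[[-0.5, -0.18, 0, 0, 0, 0], [-1, -0.35, 0, 0, 0, 0], [-1, -0.35, 0, 0, 0, 0], [-1, -0.35, 0, 0, 0, 0], [-1, -0.35, 0, 0, 0, 0], [-1, -0.35, 0, 0, 0, 0], [-1, -0.35, 0, 0, 0, 0], [-1, -0.35, 0, 0, 0, 0], [-1, -0.35, 0, 0, 0, 0], [-1, -0.35, 0, 0, 0, 0], [-1, -0.35, 0, 0, 0, 0], [-1, -0.35, 0, 0, 0, 0]])

```text
clock: 23.23
eef_pos: [534.3, 81.7, 239.2]
tool_rot: [[-0.167, 0.986, -0.0], [0.986, 0.167, -0.0], [-0.0, -0.001, -1.0]]
ft_force: [0.6, -0.1, -1.2]
finger_gap: 0.603
grasp_force: 20.0
```

Call:
step_arm(commands=[[-1, -0.35, 0, 0, 0, 0], [-1, -0.35, 0, 0, 0, 0], [-1, -0.35, 0, 0, 0, 0], [-1, -0.35, 0, 0, 0, 0], [-1, -0.35, 0, 0, 0, 0], [-1, -0.35, 0, 0, 0, 0], [-1, -0.35, 0, 0, 0, 0], [-1, -0.35, 0, 0, 0, 0], [-0.7, -0.25, 0, 0, 0, 0], [-0.36, -0.14, 0, 0, 0, 0], [0, 0, 0, 0, 0, 0], [0, 0, 0, 0, 0, 0]])

```text
clock: 24.23
eef_pos: [502.9, -105.7, 239.3]
tool_rot: [[-0.169, 0.986, 0.0], [0.986, 0.169, 0.0], [0.0, 0.0, -1.0]]
ft_force: [0.0, -0.6, -0.9]
finger_gap: 0.603
grasp_force: 20.0
```

```bash
python3 to.py 504.7 -106.6 84 10; python3 - <<'E'
from h import *
from station import cams,telemetry
a=np.radians(9.8);R=np.array([[np.cos(a),-np.sin(a)],[np.sin(a),np.cos(a)]])
P=lambda x:np.percentile(x,[2,10,50,90,98]).round(1)
print("tcp L",(telemetry.get_state()['eef_pos'][:2]-[524,-221])@R)
for n in("scene","side"):
    s=cams.snapshot(n);w=cloud(s).reshape(-1,3);L=(w[:,:2]-[524,-221])@R
    near=(abs(L[:,0])<45)&(abs(L[:,1]-116)<50)
    t=near&(w[:,2]>165)&(w[:,2]<205);print(n,"slim x",P(L[t,0]),"y",P(L[t,1]),"zmin",w[near&(w[:,2]>135),2].min().round(1))
    near=(abs(L[:,0])<45)&(abs(L[:,1]-64)<50)
    t=near&(abs(w[:,2]-124)<5); print(n,"tin top y",P(L[t,1]) if t.any() else "")
    t=near&(w[:,2]>97)&(w[:,2]<116)&(L[:,1]>40); print(n,"tin side y",P(L[t,1]),"x",P(L[t,0]))
E
```

```text
clock 24.2333 q [ 0.5   0.39 -0.54  2.05  0.28  0.77 -0.04] p [ 502.9 -105.7  239.3] psi 9.71 F [ 0.  -0.6 -0.9] gap 0.603 20.0
units in tool x,y,z [-0.06  0.08  7.76] az units -0.06
tcp L [ -1.18700437 117.16612126]
scene slim x [ 0.2 25.3 27.9 30.  30.9] y [ 98.2 100.4 116.8 131.9 135.2] zmin 159.2
scene tin top y [37.1 41.7 64.1 86.2 90.9]
scene tin side y [41.4 46.4 65.6 86.9 91.1] x [25.  27.2 29.  31.3 32.7]
side slim x [-27.5 -23.1  -0.4  21.8  26.2] y [131.2 132.5 135.  137.3 138.7] zmin 160.6
side tin top y [54.  58.9 78.2 90.8 92.3]
side tin side y [86.  87.2 89.9 92.6 93.8] x [-27.9 -23.2  -0.5  21.4  26. ]
```

Call:
step_arm(commands=[[-0.05, 0.05, 0, 0, 0, 0], [0, 0, 1, 0, 0, 0], [0, 0, 1, 0, 0, 0], [0, 0, 1, 0, 0, 0], [0, 0, 1, 0, 0, 0], [0, 0, 0.5, 0, 0, 0], [0, 0, 0.5, 0, 0, 0], [0, 0, 0.5, 0, 0, 0], [0, 0, 0.5, 0, 0, 0], [0, 0, 0.5, 0, 0, 0], [0, 0, 0.5, 0, 0, 0], [0, 0, 0, 0, 0, 0]])

```text
clock: 25.33
eef_pos: [503.7, -106.6, 97.6]
tool_rot: [[-0.171, 0.985, -0.002], [0.985, 0.171, 0.0], [0.001, -0.002, -1.0]]
ft_force: [-0.1, -1.2, -2.0]
finger_gap: 0.606
grasp_force: 20.0
```

Call:
step_arm(commands=[[0, 0, 0.2, 0, 0, 0], [0, 0, 0.15, 0, 0, 0], [0, 0, 0.15, 0, 0, 0], [0, 0, 0.1, 0, 0, 0], [0, 0, 0.05, 0, 0, 0], [0, 0, 0, 0, 0, 0]])

```text
clock: 25.83
eef_pos: [504.2, -106.8, 86.2]
tool_rot: [[-0.17, 0.985, -0.0], [0.985, 0.17, -0.0], [-0.0, -0.0, -1.0]]
ft_force: [1.1, 0.5, -2.2]
finger_gap: 0.598
grasp_force: 20.0
```

Call:
step_arm(commands=[[0, 0, 0.06, 0, 0, 0], [0, 0, 0.03, 0, 0, 0], [0, 0, 0, 0, 0, 0]])

```text
clock: 26.08
eef_pos: [504.3, -106.8, 84.4]
tool_rot: [[-0.17, 0.985, 0.0], [0.985, 0.17, -0.0], [-0.0, 0.0, -1.0]]
ft_force: [0.4, -0.3, -1.4]
finger_gap: 0.602
grasp_force: 20.0
```

Call:
step_arm(commands=[[0, 0, 0.03, 0, 0, 0], [0, 0, 0, 0, 0, 0]])

```text
clock: 26.25
eef_pos: [504.3, -106.8, 83.8]
tool_rot: [[-0.17, 0.985, -0.0], [0.985, 0.17, -0.0], [-0.0, -0.0, -1.0]]
ft_force: [0.1, -0.2, -1.0]
finger_gap: 0.601
grasp_force: 20.0
```

Call:
step_arm(commands=[[0, 0, 0.03, 0, 0, 0], [0, 0, 0, 0, 0, 0]])

```text
clock: 26.42
eef_pos: [504.3, -106.8, 83.5]
tool_rot: [[-0.17, 0.985, 0.0], [0.985, 0.17, -0.0], [-0.0, 0.0, -1.0]]
ft_force: [-1.2, 0.3, 4.0]
finger_gap: 0.604
grasp_force: 20.0
```

Contact with the carton floor, so I release and withdraw.

Call:
step_arm(commands=[[0, 0, 0, 0, 0, 0], [0, 0, 0, 0, 0, 0], [0, 0, 0, 0, 0, 0], [0, 0, 0, 0, 0, 0], [0, 0, 0, 0, 0, 0], [0, 0, 0, 0, 0, 0]], hand=0)

```text
clock: 26.92
eef_pos: [504.3, -106.7, 83.2]
tool_rot: [[-0.17, 0.985, 0.0], [0.985, 0.17, 0.0], [0.0, 0.0, -1.0]]
ft_force: [-0.0, -0.0, 0.1]
finger_gap: 0.974
grasp_force: 0.0
```

Call:
step_arm(commands=[[0, 0, -0.5, 0, 0, 0], [0, 0, -1, 0, 0, 0], [0, 0, -1, 0, 0, 0], [0, 0, -1, 0, 0, 0], [0, 0, -1, 0, 0, 0], [0, 0, -1, 0, 0, 0], [0, 0, -1, 0, 0, 0], [0, 0, -1, 0, 0, 0], [0, 0, -1, 0, 0, 0], [1, 0, 0, 0, 0, 0], [1, 0, 0, 0, 0, 0], [1, 0, 0, 0, 0, 0]])

```text
clock: 27.92
eef_pos: [493.7, -47.2, 254.4]
tool_rot: [[-0.169, 0.986, 0.001], [0.986, 0.169, -0.0], [-0.0, 0.001, -1.0]]
ft_force: [-0.1, 0.5, 0.5]
finger_gap: 1.002
grasp_force: 0.0
```

Call:
step_arm(commands=[[1, 0, 0, 0, 0, 0], [1, 0, 0, 0, 0, 0], [1, 0, 0, 0, 0, 0], [1, 0, 0, 0, 0, 0], [1, 0, 0, 0, 0, 0], [0, 0, 0, 0, 0, 0]])

```text
clock: 28.42
eef_pos: [476.2, 54.7, 254.2]
tool_rot: [[-0.175, 0.985, 0.001], [0.985, 0.175, 0.001], [0.001, 0.001, -1.0]]
ft_force: [-0.8, 0.7, 0.3]
finger_gap: 0.998
grasp_force: 0.0
```

```bash
python3 to.py; python3 - <<'E'
from h import *
from station import cams
a=np.radians(9.8);R=np.array([[np.cos(a),-np.sin(a)],[np.sin(a),np.cos(a)]])
for n in("scene","side"):
    s=cams.snapshot(n);w=cloud(s).reshape(-1,3);L=(w[:,:2]-[524,-221])@R
    for k,z,y in(("packed",94,0),("tin",124,64),("slim",109,116)):
        t=(abs(L[:,0])<45)&(abs(L[:,1]-y)<36)&(abs(w[:,2]-z)<3)
        A=np.c_[w[t][:,:2],np.ones(t.sum())];c=np.linalg.lstsq(A,w[t][:,2],rcond=None)[0]
        print(n,k,t.sum(),"z",np.median(w[t,2]).round(1),"tilt",c[:2].round(3),rect(np.c_[L[t]]))
    if n=="scene": cv2.imwrite("pics/s3.png",cv2.resize(s["pixels"][180:270,200:320],None,fx=5,fy=5)[:,:,::-1])
E
```

```text
clock 28.4167 q [ 0.23  0.33 -0.6   2.1   0.27  0.78 -0.35] p [476.2  54.7 254.2] psi 10.08 F [-0.8  0.7  0.3] gap 0.998 0.0
scene packed 409 z 94.3 tilt [ 0.007 -0.007] (array([ 0.4, -0.3]), array([65.3, 61.2]), 89.6)
scene tin 355 z 124.2 tilt [0.011 0.002] (array([ 3.6, 64. ]), array([60.1, 55.8]), 0.7)
scene slim 237 z 109.3 tilt [ 0.004 -0.015] (array([  3.3, 109.3]), array([52.8, 60.2]), 84.5)
side packed 7 z 95.7 tilt [-0.069  0.399] (array([ -2. , -30.6]), array([49.1,  6. ]), 2.4)
side tin 248 z 124.6 tilt [ 0.013 -0.004] (array([ 0.8, 63.3]), array([62. , 55.4]), 89.9)
side slim 245 z 109.5 tilt [ 0.005 -0.006] (array([  0.8, 111.6]), array([55.2, 55.3]), 87.0)
```

View pics/s3.png

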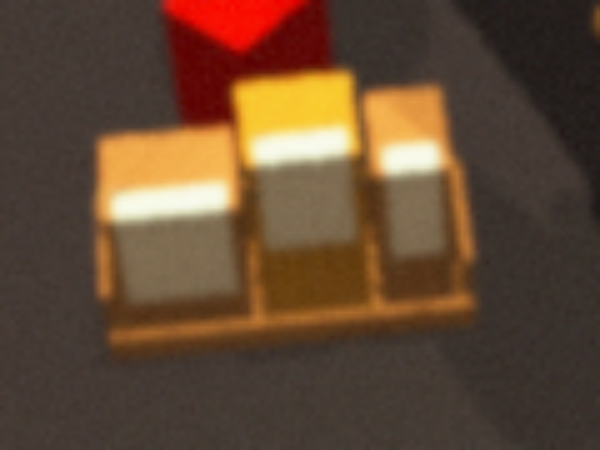

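The picture shows all three pieces upright in the carton, with labels to the front at (172,200), (302,150) and (412,158). Top heights of 94, 124 and 109 mm put every piece on the floor. I hand in.

```bash
python3 -c "
from station import job
print(job.hand_in())"
```

```text
the job is handed in; nothing more can be done
None
```

I handed the job in at about 28 s: the last images show the tin and slim box upright on the carton floor beside the packed box, labels to the front; the hand-in returned no verdict.

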